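# Show the red-lidded jar on the market-stall carousel and hold it there

## Robot

A 6-joint arm with a two-finger parallel gripper is mounted at the origin on the work surface. World frame = base frame: x ahead of the robot, y to its left, z up, the work surface at z = 0. Lengths are in m, angles in rad, forces in N, time in s.
With the tool pointing down it reaches from about 0.425 to 0.95 m from the base axis. Payload 3.5 kg.
Tool frame: the origin (TCP) lies at the very end of the fingers, on their centre line; the grasp point (between the pads) lies 19 mm behind it (bot.grasp_offset is the distance from the TCP to the grasp point, in m); x points along the fingers, z is the direction in which the jaws open and shut, and the axes are right-handed (so a half turn about x gives the same grasp; the last joint's range is limited). The gripper opens to 85 mm and grips with 20 to 120 N. Pads are 22 mm wide; open, the fingers measure 114 mm over their backs; the gripper's body (76 mm by 85 mm) begins 54 mm behind the grasp point. The pads swing forward as they close: fully open they stand 13 mm farther back than shut.
Start: joints at [-1.349, 0.286, 1.577, -0, 1.279, -0.15], TCP at [0.245, -0.629, 0.231] pointing down, gripper open.
Joint ranges: [-2.77, 2.77], [-0.9, 2.22], [0.21, 2.48], [-1.53, 4.67], [0.24, 2.81], [-2.84, 2.84]. Speed limits (rad/s): [2.79, 2.79, 3.14, 3.14, 3.14, 3.14].

## Interface

Orientations are given as [roll, pitch, yaw] about the fixed x, y, z axes, in that order (R = Rz(yaw) Ry(pitch) Rx(roll)).
In Python, from bench import bot gives the robot as it stands.
- The arm moves only by the tool step_arm, never from a script. Its argument "deltas" is a list of rows, each a list of 3 entries, a list of its own where there are three numbers: the opening in per cent of the stroke, from 0 (shut) to 100 (fully open), then the shift along the tool's x, y, z in m, then the turn, a rotation vector about the tool's x, y, z in degrees. A call has 1 to 10 rows; each row is the pose to reach, as a shift and turn from the pose commanded when the call began, along the tool's axes at that moment; what a row does not reach only later rows make up. A row lasts 1/12 s, in which the tool goes at most 41.7 mm and 7.16 degrees, less where a joint would pass 70% of its speed; a pose out of reach is approached as far as the arm can. A call with a gripper value outside its range is refused whole. The fingers move at their own pace and stop on an object; "newtons" is the grip in N (left out, the last holds). Time passes only in rows, so rows that repeat a pose let the fingers close. It gives the time, the measured TCP pose, the force and the opening at its end, in the units of the state.
- bot.get_state(): the state, without advancing time (a new reading comes with each control period).
- bot.get_image(name): name is "side" or "top" or "wrist"; returns the picture (400x640x3 uint8, red, green, blue); there is no depth.
- bot.camera_model(name): a dict with "K" (3x3 intrinsics, pixels), "xyz" and "rotation" of the camera in the world. Camera axes: x right, y up, looking along -z (the intrinsics and any distortion apply to the point x, -y, -z); pixel columns grow to the right and rows downward; lengths in m; the calibration is good to about 2 mm. A picture is of the moment at which its call begins: read the wrist's pose just before it. camera_model takes no time and is no camera call; for the wrist camera it gives the pose at the moment of the call.
- bot.sign_off(): hands the job in, once; it reports no verdict.
The state is a dict: "clock": time; "joint_pos": joint angles; "joint_velocities": joint speeds; "joint_efforts": joint torques, N m; "tool_pos": TCP position; "tcp_rot": TCP orientation; "force": force on the tool from outside, world axes, zero at the start; "torque": the same for the moment, N m; "opening": opening from 0.0 (shut) to 1.0 (fully open).
Only numpy, scipy, OpenCV 4.12 (cv2) and the standard library are available. Lean on these libraries where they do the work, as an engineer would, in place of code of your own. Each camera call takes 0.05 s, during which the arm holds its last target.

## Task

Turn the drive selector knob on the grey box until its white line clicks in at the green dot (hand mode); the carousel must not be turned before that. Then turn the jar carousel until the red-lidded jar stands squarely in front of the yellow arrow on the table, and finish while holding the carousel still there with the gripper: it springs back if let go. Leave the selector at green and do not shift the other goods on the stall.

Things in the scene. Friction and masses are not known exactly. Their poses are not given: they have to be found in the camera images.
- selector (a joint): angle of the selector knob, rad, growing clockwise seen from above; clicks at 0, 0.698, 1.396 (the green dot: go here) and 2.094 (end stop); the other dots are white. Let go, it settles in the nearest click. Takes about 0.05 N m to turn. Starts at the first or second click, or stuck between them.
- selector_grip (a point): on the knob's vertical axis, 67 mm above the table, 7 mm below the top of its black grip bar (42 mm long, 14 thick, on a 44 mm disc whose top is 44 mm above the table). The frame turns with the knob: x along the bar, z up; a white line on the bar's -x half points at the chosen dot. Knob on a fixed grey box, 115 x 115 mm, 30 high; dots 45 mm from the axis.
- carousel (a joint): angle of the carousel in rad, 0 at its rest position, growing counter-clockwise seen from above, stops at -2.6 and +2.6. A weak spring (0.03 N m per rad) turns it back to 0 whenever it is let go; bearing friction is slight. From rest, the red jar has to travel clockwise (negative) by 0.9 to 2.1 rad.
- carousel_center (a point): on the carousel's vertical axis, 40 mm above the table, level with the top of the round wooden plate (radius 122 mm) that carries five equal jars 72 degrees apart, centres 80 mm from the axis. In the middle only a hub, 36 mm diameter, 12 high. The black base below is fixed.
- red_jar (a point): centre of the red-lidded jar, half-way up (78 mm above the table; its top is 117 mm above the table). Body 44 mm diameter, lid 47 mm diameter and 17 high. Only this jar has a red lid and red band; the others have dark lids and white bands. Jars are fixed to the plate and can be gripped from above. Frame: x outward from the carousel's axis.
- front_mark (a point): where the red jar's centre has to stand: 78 mm above the table, 80 mm from the carousel's axis, in line with the yellow arrow. Fixed; x points from the axis outward to the arrow, a flat yellow tab on the table, 12 mm high, 125 to 178 mm from the axis, its head towards the carousel.
- punnet_gold: bystander, loose, to be left alone: teal square punnet of golden mushrooms, 105 x 105 mm, about 75 high; origin at the centre of its underside
- punnet_brown: bystander, loose, to be left alone: teal square punnet of dark brown mushrooms, 105 x 105 mm, about 75 high; origin at the centre of its underside
- oil_bottle: bystander, loose, to be left alone: upright bottle with a black cap, 54 mm diameter, 170 high; origin at the centre of its underside
- salt_jar: bystander, loose, to be left alone: small upright jar with a brass cap, 50 mm diameter, 60 high; origin at the centre of its underside
- sample_cup: bystander, loose, to be left alone: small white cup, 56 mm diameter, 60 high; origin at the centre of its underside
- brush: bystander, loose, to be left alone: mushroom brush lying flat, 170 mm long, about 20 high; origin mid-length

How it is judged:
On the way, in this order (a step that is already met when the one before it is completed fails the run):
1. the selector is at the green dot (value of joint selector between 1.2263 and 1.5663 rad), for 0.2 s.
2. the red jar stands at the arrow and the fingers hold the carousel still (horizontal distance between red_jar and front_mark below 0.012 m and velocity of joint carousel between -0.05 and 0.05 rad/s and contact force between the fingers and carousel above 0.4 N), for 0.2 s.
At the end, for the whole second after the job is handed in: The red jar's centre is within 12 mm (about 8 degrees) of the front mark, the carousel is still (under 0.05 rad/s) and in the gripper's fingers (contact over 0.4 N), and the selector is within 0.17 rad of the green click (all of step 1 and all of step 2); the arm keeps its last pose, push and grip.
It fails at once if the carousel is turned (red jar moved over 20 mm) while the selector is not at green (distance of red_jar from where it was at the start of the episode above 0.02 m and not (value of joint selector between 1.1463 and 1.6463 rad)).
It fails at once if a bystander is shifted by more than 30 mm (distance of any of punnet_gold, punnet_brown, oil_bottle, salt_jar, sample_cup, brush from where it was at the start of the episode above 0.03 m).
It also fails if it takes over 54 s, if anything falls off the work surface, if the arm or the gripper's body presses on something with over 40 N, if the wrist force passes 120 N, or if a joint passes its speed limit or range.

## Working session

There is one attempt and no reset: what is moved stays moved. The work goes in short steps, Python scripts to look and compute and a tool call to move; the robot and the scene stay as the last step left them, time stands still between calls to the robot, and variables do not carry over. Pictures are saved under pics/ and viewed, and the job is handed in when it is done.

Besides the shell and the picture viewer there is one more tool, called by a JSON object that holds its "api" and its "payload", one argument or row to a line. step_arm: Moves the arm, as the interface text tells. Its arguments: {"type":"object","properties":{"deltas":{"type":"array"},"newtons":{"type":"number"}},"required":["deltas"]}

```bash
mkdir -p pics; ls; python3 - <<'E'
from bench import bot
import cv2
s=bot.get_state();print(s)
for n in ["top","side"]:
    im=bot.get_image(n);cv2.imwrite(f"pics/{n}0.png",im[:,:,::-1])
for n in ["top","side","wrist"]:
    print(n,bot.camera_model(n))
E
```

```text
pics
{'clock': 0.0, 'joint_pos': array([-1.34901220e+00,  2.87163801e-01,  1.57818017e+00,  1.76588905e-06,
        1.27858083e+00, -1.49993973e-01]), 'joint_velocities': array([-9.80012140e-04, -6.31639352e-05, -1.20807340e-03, -8.11858323e-04,
       -1.53761265e-03, -9.25401879e-04]), 'joint_efforts': array([-4.18872705e-04, -4.05984342e+01, -2.92622459e+01, -1.44367082e-04,
        5.93338205e-03,  9.84098136e-07]), 'tool_pos': array([ 0.24509541, -0.62822885,  0.2299467 ]), 'tcp_rot': array([2.9908741 , 1.56846418, 1.79185536]), 'force': array([0.00767547, 0.14107947, 0.63362275]), 'torque': array([-0.01715263,  0.00121595,  0.0206975 ]), 'opening': 0.9978069628092486}
top {'K': array([[498.0217233 ,   0.        , 316.77198302],
       [  0.        , 498.0217233 , 206.83115475],
       [  0.        ,   0.        ,   1.        ]]), 'xyz': array([ 0.36190174, -0.01657084,  1.43699938]), 'rotation': array([ 0.16411109, -0.01090109, -1.56873144])}
side {'K': array([[454.10576205,   0.        , 327.50936685],
       [  0.        , 454.10576205, 209.08153709],
       [  0.        ,   0.        ,   1.        ]]), 'xyz': array([-0.10633534,  0.8040524 ,  0.74876953]), 'rotation': array([ 1.02644400e+00, -1.60369512e-03, -2.45765263e+00])}
wrist {'K': array([[349.64477706,   0.        , 324.92245992],
       [  0.        , 349.64477706, 198.96561403],
       [  0.        ,   0.        ,   1.        ]]), 'xyz': array([ 0.31683532, -0.60004521,  0.37273909]), 'rotation': array([-0.30947186,  0.0021678 , -1.19909133])}
```

View pics/top0.png

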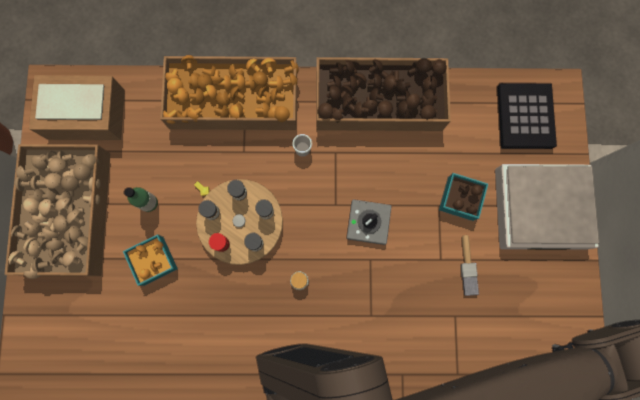

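View pics/side0.png

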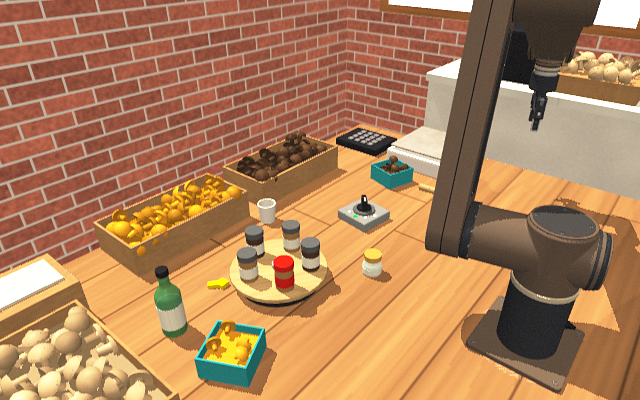

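The top view shows the carousel at about (240,222), the red lid at (219,243), the yellow arrow at (203,189) and the grey selector box at (369,223). Next I measure these and zoom in on the knob.

```bash
cat > h.py <<'E'
import numpy as np, cv2
from scipy.spatial.transform import Rotation as R
def rot(r): return R.from_euler('xyz',r).as_matrix()
def ray(cm,px,z):
    K=cm['K'];d=np.array([(px[0]-K[0,2])/K[0,0],-(px[1]-K[1,2])/K[1,1],-1.])
    d=rot(cm['rotation'])@d; o=cm['xyz']; return o+d*(z-o[2])/d[2]
def proj(cm,P):
    K=cm['K'];p=rot(cm['rotation']).T@(np.array(P)-cm['xyz']);return np.array([K[0,2]+K[0,0]*p[0]/-p[2],K[1,2]+K[1,1]*p[1]/p[2]])
def blobs(mask,mina=8):
    n,l,s,c=cv2.connectedComponentsWithStats(mask.astype(np.uint8))
    return [(s[i,4],c[i],s[i,:4]) for i in range(1,n) if s[i,4]>=mina]
E
python3 - <<'E'
from h import *; from bench import bot
im=cv2.imread('pics/top0.png');cm=bot.camera_model('top')
hsv=cv2.cvtColor(im,cv2.COLOR_BGR2HSV);H,S,V=cv2.split(hsv)
def win(m,x0,y0,x1,y1):
    w=np.zeros_like(m,bool);w[y0:y1,x0:x1]=1;return m&w
print('red',[(a,c,ray(cm,c,.117)) for a,c,b in blobs(win(((H<6)|(H>174))&(S>180)&(V>110),190,170,290,270))])
print('yel',[(a,c,ray(cm,c,.012)) for a,c,b in blobs(win((abs(H.astype(int)-27)<5)&(S>150)&(V>150),185,170,215,205))])
m=win((S<70)&(V>60),340,190,400,255)
print('box',[(a,c,b,ray(cm,c,.03)) for a,c,b in blobs(m,100)])
print('green',[(a,c,ray(cm,c,.03)) for a,c,b in blobs(win((abs(H.astype(int)-60)<20)&(S>100),340,190,400,255),3)])
print('hub',[(a,c,ray(cm,c,.052)) for a,c,b in blobs(win((S<60)&(V>120),225,208,252,235),20)])
print('dark',[(a,c,ray(cm,c,.117)) for a,c,b in blobs(win((V<95),195,170,290,270),20)])
a=cv2.resize(im[190:255,335:405],None,fx=8,fy=8,interpolation=cv2.INTER_CUBIC);cv2.imwrite('pics/knobz.png',a)
a=cv2.resize(im[165:275,185:295],None,fx=5,fy=5,interpolation=cv2.INTER_CUBIC);cv2.imwrite('pics/carz.png',a)
print(bot.camera_model('wrist'), rot(bot.get_state()['tcp_rot']))
E
```

```text
red [(np.int32(222), array([217.5045045 , 241.47297297]), array([0.48645418, 0.23240855, 0.117     ]))]
yel [(np.int32(100), array([201.87, 188.48]), array([0.65077736, 0.3029684 , 0.012     ]))]
box [(np.int32(1357), array([368.81355932, 221.74797347]), array([347, 200,  44,  45], dtype=int32), array([ 0.55238445, -0.17999799,  0.03      ]))]
green [(np.int32(14), array([353.28571429, 221.5       ]), array([ 0.55294105, -0.13566651,  0.03      ]))]
hub [(np.int32(120), array([238.525     , 220.14166667]), array([0.55265316, 0.18796866, 0.052     ]))]
dark [(np.int32(261), array([237.02681992, 190.14942529]), array([0.62530616, 0.18466339, 0.117     ])), (np.int32(273), array([208.7985348 , 210.07692308]), array([0.57060891, 0.25858011, 0.117     ])), (np.int32(236), array([264.5       , 209.27966102]), array([0.57333904, 0.109649  , 0.117     ])), (np.int32(42), array([278.73809524, 240.88095238]), array([0.48853156, 0.07026579, 0.117     ])), (np.int32(242), array([253.51652893, 242.23966942]), array([0.48471245, 0.13704374, 0.117     ])), (np.int32(40), array([225.4, 247.3]), array([0.47107138, 0.21102916, 0.117     ])), (np.int32(462), array([244.85064935, 263.64502165]), array([0.42818708, 0.15854236, 0.117     ]))]
{'K': array([[349.64477706,   0.        , 324.92245992],
       [  0.        , 349.64477706, 198.96561403],
       [  0.        ,   0.        ,   1.        ]]), 'xyz': array([ 0.31683532, -0.60004521,  0.37273909]), 'rotation': array([-0.30947186,  0.0021678 , -1.19909133])} [[-5.08873073e-04  9.31688610e-01  3.63257587e-01]
 [ 2.08953471e-03  3.63257832e-01 -9.31686311e-01]
 [-9.99997687e-01  2.84929262e-04 -2.13164782e-03]]
```

View pics/knobz.png

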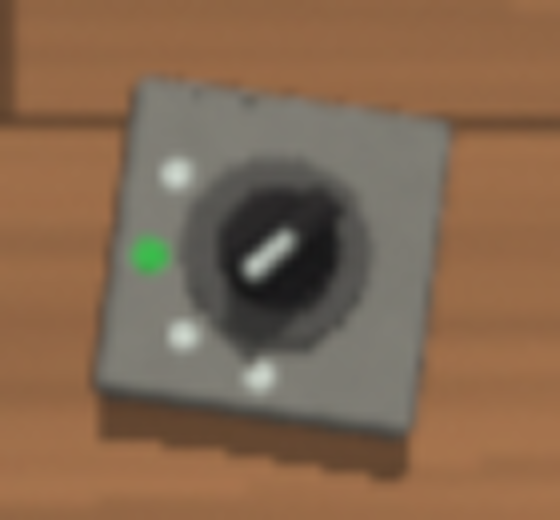

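View pics/carz.png

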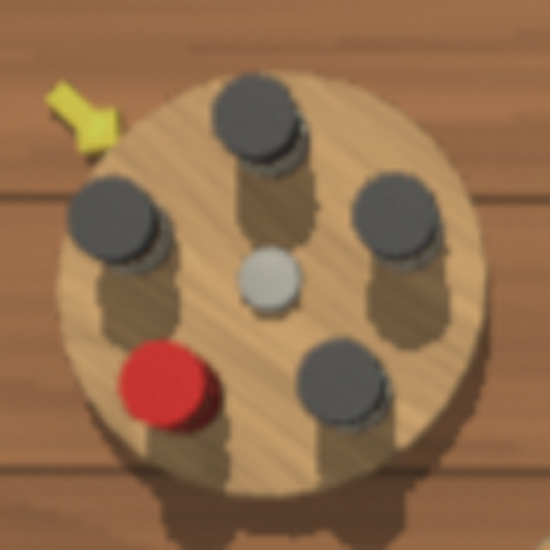

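```bash
python3 - <<'E'
from h import *; from bench import bot
from scipy.optimize import least_squares
im=cv2.imread('pics/top0.png');cm=bot.camera_model('top')
hsv=cv2.cvtColor(im,cv2.COLOR_BGR2HSV);H,S,V=cv2.split(hsv)
# subpixel centroids from upscaled crop
x0,y0=335,190
a=cv2.resize(im[190:255,335:405],None,fx=8,fy=8,interpolation=cv2.INTER_CUBIC)
h=cv2.cvtColor(a,cv2.COLOR_BGR2HSV)
def up(c): return ((c[0]+.5)/8-.5+x0,(c[1]+.5)/8-.5+y0)
w=(h[...,2]>165)&(h[...,1]<60)
g=(abs(h[...,0].astype(int)-60)<20)&(h[...,1]>90)
D=[]
for m,nm in((w,'w'),(g,'g')):
    for ar,c,b in blobs(m,150):
        z=.031
        P=ray(cm,up(c),z);print(nm,ar,c,P[:2])
        if np.hypot(c[0]-270,c[1]-253)<40:
            ys,xs=np.nonzero(m&(np.hypot(np.mgrid[:m.shape[0],:m.shape[1]][1]-c[0],np.mgrid[:m.shape[0],:m.shape[1]][0]-c[1])<45))
            q=np.array([ray(cm,up(p),.074)[:2] for p in zip(xs,ys)])
            u,s,vt=np.linalg.svd(q-q.mean(0),full_matrices=False);v=vt[0]
            if v[0]>0:v=-v
            print('line centre',q.mean(0),'ends',(q-q.mean(0))@v @[0]*0 if 0 else ((q-q.mean(0))@v).min(),((q-q.mean(0))@v).max(),'dir deg',np.degrees(np.arctan2(v[1],v[0])))
        else: D.append(P[:2])
D=np.array(D)
f=least_squares(lambda p:np.hypot(*(D-p).T)-.045,D.mean(0));k=f.x;print('knob',k,f.fun)
print('dot az',np.degrees(np.arctan2(D[:,1]-k[1],D[:,0]-k[0])))
# jars
m=(V<95)
J=[[0.48645418, 0.23240855],[0.62530616, 0.18466339],[0.57060891, 0.25858011],[0.57333904, 0.109649],[0.48471245, 0.13704374]]
J=np.array(J);f=least_squares(lambda p:np.hypot(*(J-p).T)-.080,J.mean(0));print('car',J.mean(0),f.x,f.fun);c=f.x
az=np.degrees(np.arctan2(*(J-c).T[::-1]));print('jar az',az)
print('arrow az',np.degrees(np.arctan2(0.3029684-c[1],0.65077736-c[0])),np.hypot(0.3029684-c[1],0.65077736-c[0]))
E
```

```text
w 661 [176.18154312 173.48260212] [ 0.58241738 -0.14532039]
w 407 [267.17690418 254.78378378] [ 0.55321107 -0.17745872]
line centre [ 0.54736138 -0.17253949] ends -0.008604159778309526 0.007538847142797592 dir deg 130.87977004953618
w 601 [183.02163062 334.83860233] [ 0.52442451 -0.1471134 ]
w 588 [260.06292517 376.71938776] [ 0.50958347 -0.17428988]
g 1013 [149.74925962 254.95853899] [ 0.55299982 -0.13557079]
knob [ 0.55429951 -0.18056948] [ 9.00495095e-05 -1.46628222e-04  1.54818160e-04  1.74511532e-05]
dot az [ 51.42096646 131.76363783 172.0060684   91.65440126]
car [0.54808415 0.18446896] [0.54738436 0.18360436] [-0.00193377 -0.00207101 -0.0015096  -0.00162245 -0.00192529]
jar az [ 141.30578031    0.77865423   72.78906786  -70.66144671 -143.39036605]
arrow az 49.10092565950211 0.15791733865081056
```

The white line sits at az 131°, which is dot 2 (0.698 rad). The green dot is at az 91.7°, so the knob has to turn 40° clockwise. The arrow is at az ~49° and the red jar at az ~141°. Next is a planning helper.

```bash
cat >> h.py <<'E'
def Rd(az):
    a=np.radians(az); z=np.array([np.cos(a),np.sin(a),0]); x=np.array([0,0,-1.]); return np.column_stack([x,np.cross(z,x),z])
def delta(s,P,az):
    R0=rot(s['tcp_rot']); d=R0.T@(np.array(P)-s['tool_pos']); w=R.from_matrix(R0.T@Rd(az)).as_rotvec(degrees=True)
    return np.round(d,4).tolist(),np.round(w,2).tolist()
def zaz(s): z=rot(s['tcp_rot'])[:,2]; return np.degrees(np.arctan2(z[1],z[0]))
E
python3 - <<'E'
from h import *; from bench import bot
s=bot.get_state(); print(zaz(s)); print(delta(s,[.554,-.181,.17],40.9)); print(delta(s,[.40,-.40,.23],0))
cm=bot.camera_model('top')
for n,px,z in(('bottle base',(151,206),.05),('cap',(129,192),.17),('gold',(151,261),.04),('salt',(299,282),.05),('cup',(302,145),.05)): print(n,ray(cm,px,z))
E
```

```text
-68.6995583345067
([0.0608, 0.4503, -0.3044], [-109.6, -0.07, -0.13])
([0.0004, 0.2273, -0.1564], [-68.7, -0.1, -0.09])
bottle base [0.59219904 0.4352197  0.05      ]
cap [0.60868042 0.45476587 0.17      ]
gold [0.43869424 0.42974717 0.04      ]
salt [0.38167054 0.0172826  0.05      ]
cup [0.77205612 0.01172243 0.05      ]
```

{"api": "step_arm", "payload": {
  "deltas": [
    [70, [0, 0.03, -0.02], [-7, 0, 0]],
    [70, [0, 0.065, -0.044], [-14, 0, 0]],
    [70, [0, 0.1, -0.067], [-21, 0, 0]],
    [70, [0, 0.134, -0.09], [-28, 0, 0]],
    [70, [0, 0.168, -0.113], [-35, 0, 0]],
    [70, [0, 0.202, -0.136], [-42, 0, 0]],
    [70, [0, 0.236, -0.159], [-49, 0, 0]],
    [70, [0, 0.27, -0.182], [-56, 0, 0]],
    [70, [0, 0.304, -0.205], [-63, 0, 0]],
    [70, [0, 0.338, -0.228], [-70, 0, 0]]
  ]
}}

```text
clock: 0.93
tool_pos: [0.4778, -0.2915, 0.2309]
tcp_rot: [2.315, 1.57, 2.343]
force: [0.4, -0.9, -0.6]
opening: 0.699
```

```bash
python3 - <<'E'
from h import *; from bench import bot
s=bot.get_state(); print(s['clock'],s['tool_pos'],zaz(s)); print(delta(s,[.554,-.181,.17],40.9))
E
```

```text
0.9333 [ 0.47784853 -0.29154889  0.23089965] 1.6404089212802582
([0.0609, 0.1083, 0.0793], [-39.26, -0.01, -0.03])
```

{"api": "step_arm", "payload": {
  "deltas": [
    [70, [0.01, 0.02, 0.015], [-7, 0, 0]],
    [70, [0.02, 0.045, 0.033], [-14, 0, 0]],
    [70, [0.03, 0.07, 0.051], [-21, 0, 0]],
    [70, [0.045, 0.095, 0.069], [-28, 0, 0]],
    [70, [0.061, 0.108, 0.079], [-35, 0, 0]],
    [70, [0.061, 0.108, 0.079], [-39.3, 0, 0]],
    [70, [0.061, 0.108, 0.079], [-39.3, 0, 0]],
    [70, [0.061, 0.108, 0.079], [-39.3, 0, 0]]
  ]
}}

```text
clock: 1.6
tool_pos: [0.5537, -0.1837, 0.1699]
tcp_rot: [2.132, 1.57, 2.839]
force: [0.6, -0.6, 0.7]
opening: 0.699
```

```bash
python3 - <<'E'
from h import *; from bench import bot
s=bot.get_state(); print(s['clock'],s['tool_pos'],zaz(s)); print(delta(s,[.554,-.181,.17],40.9))
cm=bot.camera_model('wrist');im=bot.get_image('wrist');cv2.imwrite('pics/w1.png',im[:,:,::-1])
print(proj(cm,[.5543,-.1806,.074]),proj(cm,[.5543,-.1806,.03]))
import pickle;pickle.dump(cm,open('w1.pkl','wb'))
E
```

```text
1.6 [ 0.5537018  -0.18365741  0.16989752] 40.50798717742854
([-0.0001, 0.0018, 0.002], [-0.39, -0.03, -0.04])
[329.37247261 199.89350216] [328.74074233 183.74738814]
```

View pics/w1.png

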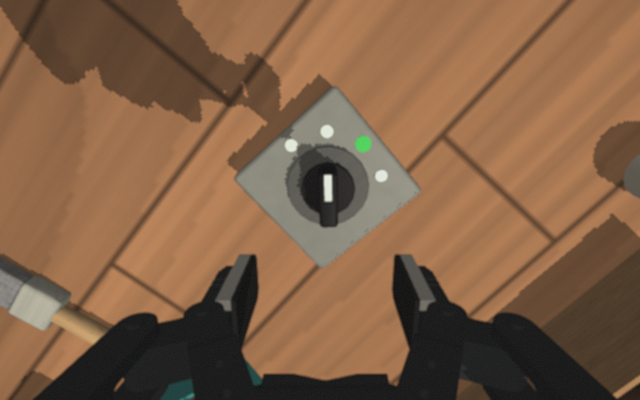

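The wrist view shows the bar at (328,200), vertical in the image and centred between the jaws. Its white line points at the dot at (327,131), the second click, and green is at (363,144). I check the dots once from this view.

```bash
python3 - <<'E'
from h import *; import pickle
from scipy.optimize import least_squares
cm=pickle.load(open('w1.pkl','rb'));im=cv2.imread('pics/w1.png');h=cv2.cvtColor(im,cv2.COLOR_BGR2HSV)
w=(h[...,2]>165)&(h[...,1]<60);g=(abs(h[...,0].astype(int)-60)<20)&(h[...,1]>90)
w[:,:270]=0;w[:100]=0;w[250:]=0;w[:,410:]=0;g[:,:270]=0;g[250:]=0;g[:,410:]=0
D=[]
for m in(w,g):
  for a,c,b in blobs(m,20):
    z=.074 if abs(c[1]-188)<15 and abs(c[0]-328)<10 else .031
    P=ray(cm,c,z)[:2];print(a,c,z,P)
    if z<.05:D.append(P)
    else:L=P
D=np.array(D);k=least_squares(lambda p:np.hypot(*(D-p).T)-.045,D.mean(0));print(k.x,k.fun);k=k.x
print(np.degrees(np.arctan2(D[:,1]-k[1],D[:,0]-k[0])),np.degrees(np.arctan2(L[1]-k[1],L[0]-k[0])))
from bench import bot
s=bot.get_state();print(s['tool_pos'],delta(s,[k[0],k[1],.05],41.0))
E
```

```text
158 [326.51265823 131.08860759] 0.031 [ 0.52445786 -0.14863788]
144 [290.70833333 145.        ] 0.031 [ 0.50973019 -0.17579447]
143 [381.00699301 175.54545455] 0.031 [ 0.58242781 -0.14696405]
198 [327.64141414 187.28282828] 0.074 [ 0.54723771 -0.17427835]
210 [362.68571429 143.47142857] 0.031 [ 0.5529997  -0.13721054]
[ 0.55434804 -0.18219027] [-6.46511241e-05  7.39310420e-05  4.84114280e-05 -7.26642506e-08]
[131.69628813 171.84244583  51.44070569  91.71702713] 131.94560330101962
[ 0.5538686  -0.18418064  0.1705113 ] ([0.1205, 0.0012, 0.0017], [-0.52, -0.0, 0.02])
```

{"api": "step_arm", "payload": {
  "deltas": [
    [60, [0.03, 0.001, 0.002], [-1.2, 0, 0]],
    [60, [0.06, 0.001, 0.002], [-1.2, 0, 0]],
    [60, [0.09, 0.001, 0.002], [-1.2, 0, 0]],
    [60, [0.105, 0.001, 0.002], [-1.2, 0, 0]],
    [60, [0.115, 0.001, 0.002], [-1.2, 0, 0]],
    [60, [0.119, 0.001, 0.002], [-1.2, 0, 0]],
    [60, [0.119, 0.001, 0.002], [-1.2, 0, 0]]
  ]
}}

```text
clock: 2.23
tool_pos: [0.5547, -0.1824, 0.0513]
tcp_rot: [2.737, 1.571, -2.818]
force: [0.1, -0.3, 0.3]
opening: 0.6
```

{"api": "step_arm", "payload": {
  "deltas": [
    [0, [0, 0, 0], [0, 0, 0]],
    [0, [0, 0, 0], [0, 0, 0]],
    [0, [0, 0, 0], [0, 0, 0]],
    [0, [0, 0, 0], [0, 0, 0]],
    [0, [0, 0, 0], [0, 0, 0]],
    [0, [0, 0, 0], [0, 0, 0]],
    [0, [0, 0, 0], [0, 0, 0]],
    [0, [0, 0, 0], [0, 0, 0]]
  ],
  "newtons": 25
}}

```text
clock: 2.9
tool_pos: [0.5557, -0.1825, 0.0531]
tcp_rot: [-1.4, 1.568, -0.67]
force: [-1.9, -1.1, 6.4]
opening: 0.157
```

Opening 0.157 is about 13 mm, so the bar is gripped. I turn 40° clockwise, which is positive about tool x.

{"api": "step_arm", "payload": {
  "deltas": [
    [0, [-0.002, 0, 0], [5, 0, 0]],
    [0, [-0.002, 0, 0], [10, 0, 0]],
    [0, [-0.002, 0, 0], [15, 0, 0]],
    [0, [-0.002, 0, 0], [20, 0, 0]],
    [0, [-0.002, 0, 0], [25, 0, 0]],
    [0, [-0.002, 0, 0], [30, 0, 0]],
    [0, [-0.002, 0, 0], [35, 0, 0]],
    [0, [-0.002, 0, 0], [40, 0, 0]],
    [0, [-0.002, 0, 0], [40, 0, 0]],
    [0, [-0.002, 0, 0], [40, 0, 0]]
  ]
}}

```text
clock: 3.73
tool_pos: [0.5555, -0.1825, 0.0531]
tcp_rot: [-0.648, 1.568, -0.615]
force: [2.9, -3.3, -5.9]
opening: 0.157
```

{"api": "step_arm", "payload": {
  "deltas": [
    [60, [0, 0, 0], [0, 0, 0]],
    [60, [0, 0, 0], [0, 0, 0]],
    [60, [0, 0, 0], [0, 0, 0]],
    [60, [0, 0, 0], [0, 0, 0]],
    [60, [-0.03, 0, 0], [0, 0, 0]],
    [60, [-0.07, 0, 0], [0, 0, 0]],
    [60, [-0.11, 0, 0], [0, 0, 0]],
    [60, [-0.12, 0, 0], [0, 0, 0]],
    [60, [-0.12, 0, 0], [0, 0, 0]]
  ]
}}

```text
clock: 4.48
tool_pos: [0.5573, -0.183, 0.1788]
tcp_rot: [-0.505, 1.561, -0.473]
force: [0.1, 0.1, -0.8]
opening: 0.603
```

```bash
python3 - <<'E'
from h import *; from bench import bot
s=bot.get_state(); print(s['clock'],s['tool_pos'],zaz(s),s['joint_pos'])
cm=bot.camera_model('wrist');im=bot.get_image('wrist');cv2.imwrite('pics/w2.png',im[:,:,::-1])
im=im[:,:,::-1];h=cv2.cvtColor(np.ascontiguousarray(im),cv2.COLOR_BGR2HSV)
w=(h[...,2]>165)&(h[...,1]<60);w[:100]=0;w[250:]=0;w[:,:240]=0;w[:,420:]=0
k=np.array([.5543,-.1822])
for a,c,b in blobs(w,20):
    P=ray(cm,c,.074)[:2]-k; print(a,c,np.hypot(*P),np.degrees(np.arctan2(P[1],P[0])))
print(delta(s,[.50,.10,.23],0))
E
```

```text
4.4833 [ 0.55727798 -0.18295374  0.17884798] 1.8364279787752336 [-4.90169646e-01  1.36840689e-01  1.85156567e+00  1.82325614e-04
  1.14350320e+00 -5.22276256e-01]
147 [286.47619048 140.65986395] 0.0476597469307437 122.5253356027687
149 [356.32214765 140.80536913] 0.04781976519784922 60.42698379413355
138 [269.17391304 171.97826087] 0.0418648018829358 155.79116262571256
180 [321.03333333 182.5       ] 0.010396454075300087 92.33610073054993
([-0.0529, 0.2844, -0.0477], [1.84, 0.49, 0.26])
```

View pics/w2.png

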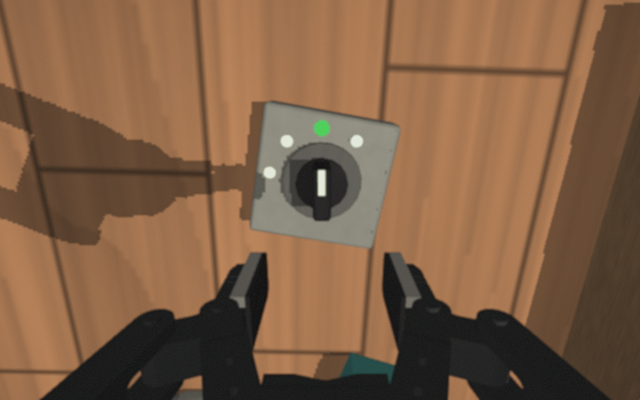

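The white line now points at green: 92.3° against 91.7° for the dot, at (321,182) and (321,128). Next I move over the carousel for a measurement.

```bash
python3 - <<'E'
from h import *; from bench import bot
s=bot.get_state(); print(delta(s,[.53,.15,.27],30))
E
```

```text
([-0.0953, 0.3326, -0.0147], [-28.17, 0.17, 0.16])
```

{"api": "step_arm", "payload": {
  "deltas": [
    [60, [-0.02, 0.03, -0.001], [-3, 0, 0]],
    [60, [-0.04, 0.065, -0.003], [-6, 0, 0]],
    [60, [-0.055, 0.1, -0.005], [-9, 0, 0]],
    [60, [-0.07, 0.136, -0.006], [-12, 0, 0]],
    [60, [-0.085, 0.172, -0.008], [-15, 0, 0]],
    [60, [-0.095, 0.21, -0.009], [-18, 0, 0]],
    [60, [-0.095, 0.25, -0.011], [-21, 0, 0]],
    [60, [-0.095, 0.29, -0.013], [-24, 0, 0]],
    [60, [-0.095, 0.32, -0.015], [-27, 0, 0]],
    [60, [-0.095, 0.333, -0.015], [-28, 0, 0]]
  ]
}}

```text
clock: 5.37
tool_pos: [0.527, 0.1539, 0.265]
tcp_rot: [2.515, 1.565, 3.041]
force: [0.6, 0.4, -0.5]
opening: 0.597
```

{"api": "step_arm", "payload": {
  "deltas": [
    [70, [0, 0, 0], [0, 0, 0]],
    [70, [0, 0, 0], [0, 0, 0]],
    [70, [0, 0, 0], [0, 0, 0]]
  ]
}}

```text
clock: 5.62
tool_pos: [0.5291, 0.1493, 0.267]
tcp_rot: [2.999, 1.568, -2.766]
force: [-0.7, -0.3, 0.8]
opening: 0.7
```

```bash
python3 - <<'E'
from h import *; from bench import bot;import pickle
s=bot.get_state(); print(s['clock'],s['tool_pos'],zaz(s),s['force'])
cm=bot.camera_model('wrist');im=bot.get_image('wrist');cv2.imwrite('pics/w3.png',im[:,:,::-1]);pickle.dump(cm,open('w3.pkl','wb'))
E
```

```text
5.6167 [0.52906558 0.14933621 0.26695092] 29.71352555033685 [-0.74822523 -0.3442677   0.79558308]
```

View pics/w3.png

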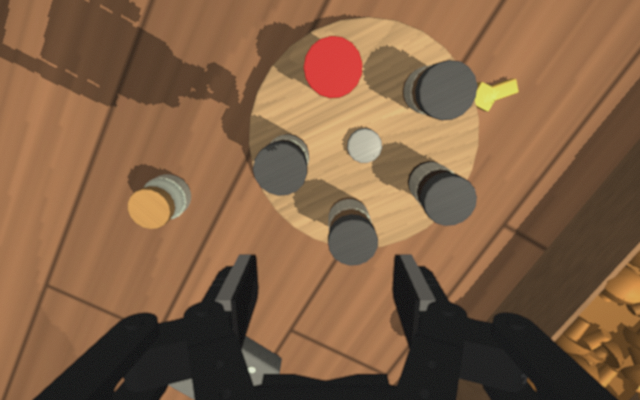

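The wrist view shows the red lid at (333,67), the hub at (365,145) and the arrow at (497,94), partly hidden by a dark jar. I measure them here.

```bash
python3 - <<'E'
from h import *; import pickle
from scipy.optimize import least_squares
cm=pickle.load(open('w3.pkl','rb'));im=cv2.imread('pics/w3.png');h=cv2.cvtColor(im,cv2.COLOR_BGR2HSV);H,S,V=cv2.split(h);H=H.astype(int)
red=((H<6)|(H>174))&(S>150)&(V>110); a,c,b=max(blobs(red),key=lambda t:t[0]);
# min enclosing circle / ellipse
cs=max(cv2.findContours(red.astype(np.uint8),0,2)[0],key=cv2.contourArea);e=cv2.fitEllipse(cs);print('red',a,c,e)
J=[ray(cm,c,.117)[:2]];
g=cv2.cvtColor(im,cv2.COLOR_BGR2GRAY)
dk=((S<40)&(V>50)&(V<100)).astype(np.uint8);dk=cv2.morphologyEx(dk,cv2.MORPH_OPEN,np.ones((5,5)))
for a,c2,b in blobs(dk,1200):
    if 220<c2[0]<490 and c2[1]<270:
        m=cv2.morphologyEx(dk,cv2.MORPH_OPEN,cv2.getStructuringElement(2,(31,31)))
for a,c2,b in blobs(m,1000):
    if 220<c2[0]<490 and c2[1]<270: J.append(ray(cm,c2,.117)[:2]);print(a,c2,b)
J=np.array(J);f=least_squares(lambda p:np.hypot(*(J-p).T)-.08,J.mean(0));print(J,J.mean(0),f.x,f.fun*1000)
hub=(S<60)&(V>120);hub[:,:345]=0;hub[:,385:]=0;hub[:125]=0;hub[165:]=0
a,c2,b=max(blobs(hub),key=lambda t:t[0]);print('hub',a,c2,b,ray(cm,c2,.052))
y=(abs(H-28)<6)&(S>120)&(V>140);y[:,:470]=0;y[:,525:]=0;y[:70]=0;y[115:]=0
a,c2,b=max(blobs(y),key=lambda t:t[0]);cs=max(cv2.findContours(y.astype(np.uint8),0,2)[0],key=cv2.contourArea)
print('arrow',a,c2,b)
q=np.array([ray(cm,p,.012)[:2] for p in cs[:,0]]);
k=f.x
for kk in (k,ray(cm,c2,.012)[:2]*0+ [0.551,0.187]):
    r=q-kk;print(np.degrees(np.arctan2(r[:,1],r[:,0])).round(1).min(),np.degrees(np.arctan2(r[:,1],r[:,0])).max(),np.hypot(*r.T).min(),np.hypot(*r.T).max())
tail=np.hypot(*(q-k).T)>.160
print('tail',q[tail].mean(0),np.degrees(np.arctan2(*(q[tail].mean(0)-k)[::-1])))
cv2.imwrite('pics/m3.png',np.hstack([cv2.resize(im[60:120,460:530],None,fx=5,fy=5),cv2.cvtColor(cv2.resize(y[60:120,460:530].astype(np.uint8)*255,None,fx=5,fy=5),8)]))
E
```

```text
red 2804 [332.57061341  66.56383738] ((332.5507507324219, 66.56033325195312), (57.198299407958984, 60.59870529174805), 2.6019446849823)
2097 [280.16738197 168.02145923] [254 143  52  51]
1717 [352.47175306 240.92603378] [329 219  48  45]
[[0.48657215 0.23342253]
 [0.48838436 0.14095943]
 [0.57716509 0.11334497]] [0.51737387 0.16257564] [0.55264688 0.1890607 ] [-0.41456552  0.27081905 -0.41347666]
hub 903 [364.27242525 145.41306755] [348 128  34  35] [0.55199817 0.18764646 0.052     ]
arrow 752 [493.45212766  93.27393617] [475  80  43  31]
42.7 55.291317512310975 0.12909149463277472 0.17553003678576246
42.8 55.21845746902045 0.1317233688401228 0.1781651128780614
tail [0.66331982 0.31604452] 48.92617189270375
```

View pics/m3.png

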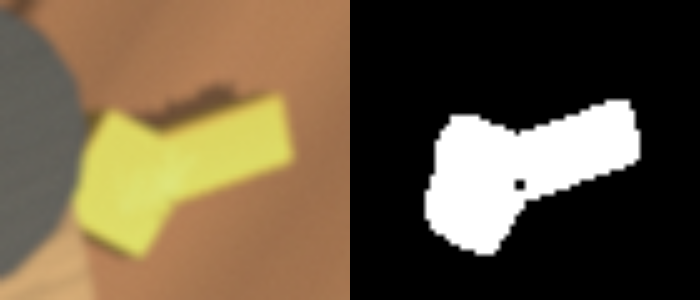

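Centre is about (0.552, 0.188), red jar az 145.2° and arrow az 49.1°, so the carousel has to turn about -96°. Next I hover over the red jar with the jaws tangential.

```bash
python3 - <<'E'
from h import *; from bench import bot
s=bot.get_state(); print(s['tool_pos'],delta(s,[.4866,.2334,.16],55.2))
E
```

```text
[0.5292866  0.14908027 0.26735163] ([0.1074, 0.0944, 0.0049], [-25.52, -0.1, -0.03])
```

{"api": "step_arm", "payload": {
  "deltas": [
    [85, [0.0, 0.03, 0.002], [-6, 0, 0]],
    [85, [0.01, 0.06, 0.003], [-12, 0, 0]],
    [85, [0.03, 0.085, 0.004], [-18, 0, 0]],
    [85, [0.06, 0.094, 0.005], [-24, 0, 0]],
    [85, [0.085, 0.094, 0.005], [-25.5, 0, 0]],
    [85, [0.1, 0.094, 0.005], [-25.5, 0, 0]],
    [85, [0.107, 0.094, 0.005], [-25.5, 0, 0]],
    [85, [0.107, 0.094, 0.005], [-25.5, 0, 0]],
    [85, [0.107, 0.094, 0.005], [-25.5, 0, 0]]
  ]
}}

```text
clock: 6.42
tool_pos: [0.4877, 0.2338, 0.1619]
tcp_rot: [-0.816, 1.57, 0.147]
force: [-0.3, -0.9, -0.6]
opening: 0.847
```

```bash
python3 - <<'E'
from h import *; from bench import bot;import pickle
s=bot.get_state(); print(s['clock'],s['tool_pos'],zaz(s),s['force'],delta(s,[.4866,.2334,.081],55.2))
cm=bot.camera_model('wrist');im=bot.get_image('wrist');cv2.imwrite('pics/w4.png',im[:,:,::-1])
h=cv2.cvtColor(np.ascontiguousarray(im[:,:,::-1]),cv2.COLOR_BGR2HSV);H,S,V=cv2.split(h)
red=((H<6)|(H>174))&(S>150)&(V>110);a,c,b=max(blobs(red),key=lambda t:t[0]);print(a,c,b,ray(cm,c,.117))
E
```

```text
6.4167 [0.48768915 0.23375223 0.16186851] 55.193381805152065 [-0.28059263 -0.93002516 -0.60488886] ([0.0809, 0.0007, -0.0009], [-0.01, 0.02, 0.03])
4540 [324.10726872 227.48325991] [285 191  79  74] [0.48567018 0.23395458 0.117     ]
```

View pics/w4.png

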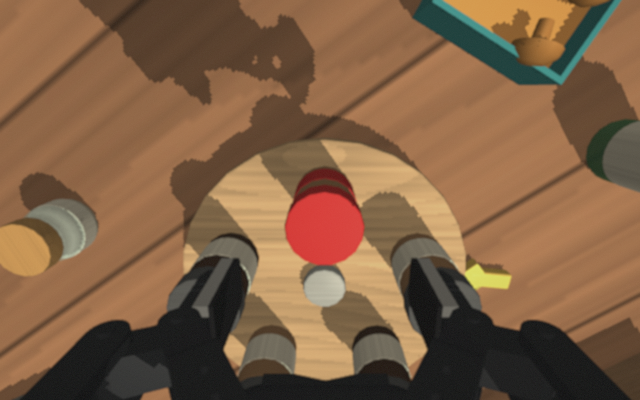

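The red lid at (324,228) is centred laterally between the jaws, and the fingers clear the dark jars. I descend and grip.

{"api": "step_arm", "payload": {
  "deltas": [
    [85, [0.02, 0.001, -0.001], [0, 0, 0]],
    [85, [0.04, 0.001, -0.001], [0, 0, 0]],
    [85, [0.06, 0.001, -0.001], [0, 0, 0]],
    [85, [0.075, 0.001, -0.001], [0, 0, 0]],
    [85, [0.081, 0.001, -0.001], [0, 0, 0]],
    [85, [0.081, 0.001, -0.001], [0, 0, 0]],
    [85, [0.081, 0.001, -0.001], [0, 0, 0]]
  ]
}}

```text
clock: 7.05
tool_pos: [0.4866, 0.2344, 0.0817]
tcp_rot: [-0.694, 1.569, 0.271]
force: [1.2, -1.2, -0.5]
opening: 0.85
```

{"api": "step_arm", "payload": {
  "deltas": [
    [0, [0, 0, 0], [0, 0, 0]],
    [0, [0, 0, 0], [0, 0, 0]],
    [0, [0, 0, 0], [0, 0, 0]],
    [0, [0, 0, 0], [0, 0, 0]],
    [0, [0, 0, 0], [0, 0, 0]],
    [0, [0, 0, 0], [0, 0, 0]]
  ],
  "newtons": 25
}}

```text
clock: 7.55
tool_pos: [0.4866, 0.2346, 0.0821]
tcp_rot: [-0.756, 1.568, 0.209]
force: [-0.9, -1.2, 6.5]
opening: 0.539
```

```bash
python3 - <<'E'
from h import *; from bench import bot
s=bot.get_state(); print(s['clock'],s['tool_pos'],zaz(s),s['force'],s['torque'],s['opening'],s['joint_pos'])
c=np.array([.552,.188]);d=s['tool_pos'][:2]-c;print(np.hypot(*d),np.degrees(np.arctan2(d[1],d[0])))
# arc in start tool frame: rotate about centre by -t
R0=rot(s['tcp_rot'])
for T in (-48,):
  for t in np.arange(-6,-103,-6):
    a=np.radians(t);M=np.array([[np.cos(a),-np.sin(a)],[np.sin(a),np.cos(a)]])
    u=.0797*d/np.hypot(*d)
    P=np.array([*(M@u-u),0]);print(t,(R0.T@P).round(4))
E
```

```text
7.55 [0.48656472 0.23456572 0.08211384] 55.280946865766225 [-0.9146858  -1.19193806  6.49134832] [-0.14444718  0.20041642 -0.16704201] 0.5385456353050698 [ 2.61373080e-01  1.66189153e-01  2.01664629e+00 -1.61494463e-04
  9.56246579e-01 -7.03366928e-01]
0.08031278283316308 144.56319725600991
-6 [ 0.     -0.0005  0.0083]
-12 [ 0.     -0.0019  0.0165]
-18 [ 0.0001 -0.0042  0.0246]
-24 [ 0.0001 -0.0073  0.0323]
-30 [ 0.0001 -0.0112  0.0397]
-36 [ 0.0001 -0.0158  0.0467]
-42 [ 0.0001 -0.0211  0.0531]
-48 [ 0.0002 -0.0271  0.0589]
-54 [ 0.0002 -0.0337  0.0641]
-60 [ 0.0002 -0.0407  0.0685]
-66 [ 0.0002 -0.0482  0.0722]
-72 [ 0.0002 -0.056   0.0751]
-78 [ 0.0003 -0.0641  0.0772]
-84 [ 0.0003 -0.0724  0.0784]
-90 [ 0.0003 -0.0807  0.0787]
-96 [ 0.0003 -0.089   0.0782]
-102 [ 0.0003 -0.0972  0.0767]
```

Opening 0.539 is about 46 mm, so the lid is gripped. I carry it along the arc, turning the tool with it; first 48° clockwise.

{"api": "step_arm", "payload": {
  "deltas": [
    [0, [0, -0.0003, 0.0069], [5, 0, 0]],
    [0, [0, -0.0012, 0.0138], [10, 0, 0]],
    [0, [0, -0.0027, 0.0206], [15, 0, 0]],
    [0, [0, -0.0048, 0.0273], [20, 0, 0]],
    [0, [0, -0.0075, 0.0337], [25, 0, 0]],
    [0, [0, -0.0107, 0.0398], [30, 0, 0]],
    [0, [0, -0.0144, 0.0457], [35, 0, 0]],
    [0, [0, -0.0186, 0.0512], [40, 0, 0]],
    [0, [0, -0.0233, 0.0564], [45, 0, 0]],
    [0, [0, -0.0265, 0.0592], [48, 0, 0]]
  ]
}}

```text
clock: 8.38
tool_pos: [0.5438, 0.2687, 0.0821]
tcp_rot: [0.078, 1.565, 0.204]
force: [3.2, 0.6, 2.5]
opening: 0.54
```

```bash
python3 - <<'E'
from h import *; from bench import bot
s=bot.get_state(); print(s['clock'],s['tool_pos'],zaz(s),s['force'],s['torque'],s['opening'])
c=np.array([.552,.188]);d=s['tool_pos'][:2]-c;print(np.hypot(*d),np.degrees(np.arctan2(d[1],d[0])))
im=bot.get_image('top');cv2.imwrite('pics/t2.png',cv2.resize(im[130:300,150:420,::-1],None,fx=2.5,fy=2.5))
s=bot.get_state(); print(s['tool_pos'],zaz(s),s['force'])
E
```

```text
8.3833 [0.54383319 0.26865468 0.08213201] 7.199932998976712 [3.22542388 0.64016844 2.49989201] [ 0.14103752 -0.22598449  0.43288051] 0.5402646686005239
0.08106709608825054 95.78186069053882
[0.54415439 0.26871726 0.08217948] 7.092423612170207 [2.67578816 1.61943611 3.82011086]
```

View pics/t2.png

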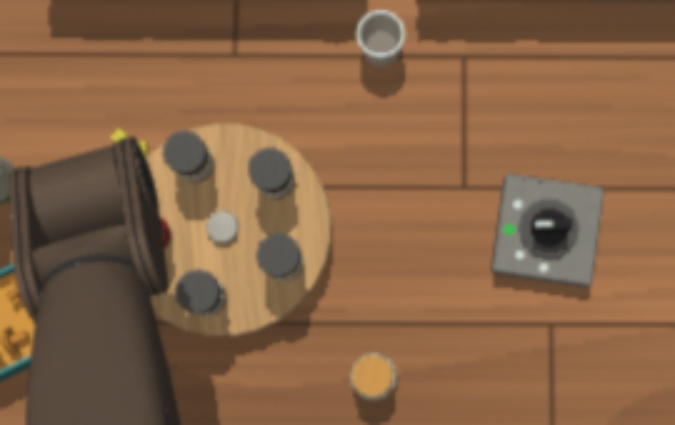

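The top view shows the carousel turning with the jar, the selector still at green and the bystanders in place. Next is the remaining 47°.

```bash
python3 - <<'E'
from h import *; from bench import bot
s=bot.get_state();c=np.array([.552,.188]);R0=rot(s['tcp_rot'])
for t in (91,86,81,76,71,66,61,56,51,49.1):
    a=np.radians(t);P=np.array([*(c+.081*np.array([np.cos(a),np.sin(a)])),s['tool_pos'][2]]);print(t,round(96-t,1),(R0.T@(P-s['tool_pos'])).round(4))
E
```

```text
91 5 [ 0.     -0.0005  0.0064]
86 10 [ 0.0001 -0.0016  0.0134]
81 15 [ 0.0001 -0.0032  0.0203]
76 20 [ 0.0002 -0.0055  0.027 ]
71 25 [ 0.0002 -0.0083  0.0334]
66 30 [ 0.0002 -0.0117  0.0396]
61 35 [ 0.0003 -0.0156  0.0455]
56 40 [ 0.0003 -0.02    0.0511]
51 45 [ 0.0003 -0.0249  0.0562]
49.1 46.9 [ 0.0003 -0.0269  0.058 ]
```

{"api": "step_arm", "payload": {
  "deltas": [
    [0, [0, -0.0005, 0.0064], [5, 0, 0]],
    [0, [0, -0.0016, 0.0134], [10, 0, 0]],
    [0, [0, -0.0032, 0.0203], [15, 0, 0]],
    [0, [0, -0.0055, 0.027], [20, 0, 0]],
    [0, [0, -0.0083, 0.0334], [25, 0, 0]],
    [0, [0, -0.0117, 0.0396], [30, 0, 0]],
    [0, [0, -0.0156, 0.0455], [35, 0, 0]],
    [0, [0, -0.02, 0.0511], [40, 0, 0]],
    [0, [0, -0.0249, 0.0562], [45, 0, 0]],
    [0, [0, -0.0269, 0.058], [47, 0, 0]]
  ]
}}

```text
clock: 9.27
tool_pos: [0.6066, 0.2504, 0.0822]
tcp_rot: [1.112, 1.557, 0.416]
force: [9.3, 6.9, -2.2]
opening: 0.542
```

{"api": "step_arm", "payload": {
  "deltas": [
    [0, [0, 0, 0], [0, 0, 0]],
    [0, [0, 0, 0], [0, 0, 0]],
    [0, [0, 0, 0], [0, 0, 0]],
    [0, [0, 0, 0], [0, 0, 0]],
    [0, [0, 0, 0], [0, 0, 0]],
    [0, [0, 0, 0], [0, 0, 0]]
  ]
}}

```text
clock: 9.77
tool_pos: [0.6063, 0.2507, 0.0822]
tcp_rot: [1.065, 1.557, 0.374]
force: [10.9, 5.2, -3.3]
opening: 0.541
```

```bash
python3 - <<'E'
from h import *; from bench import bot
s=bot.get_state(); print(s['clock'],s['tool_pos'],zaz(s),s['force'],s['torque'],s['opening'])
c=np.array([.552,.188]);d=s['tool_pos'][:2]-c;print(np.hypot(*d),np.degrees(np.arctan2(d[1],d[0])))
cm=bot.camera_model('top')
im=bot.get_image('top')[:,:,::-1];cv2.imwrite('pics/t3.png',cv2.resize(im[130:300,150:420],None,fx=2.5,fy=2.5))
im=bot.get_image('wrist')[:,:,::-1];cv2.imwrite('pics/w5.png',im)
im=bot.get_image('side')[:,:,::-1];cv2.imwrite('pics/s5.png',im)
E
```

```text
9.7667 [0.6062586  0.25068256 0.08220461] -39.57740889908336 [10.8633369   5.18831088 -3.29753688] [ 0.94859901 -1.30163121  0.40441239] 0.5412211060885875
0.08290415747451178 49.12023467841003
```

View pics/t3.png

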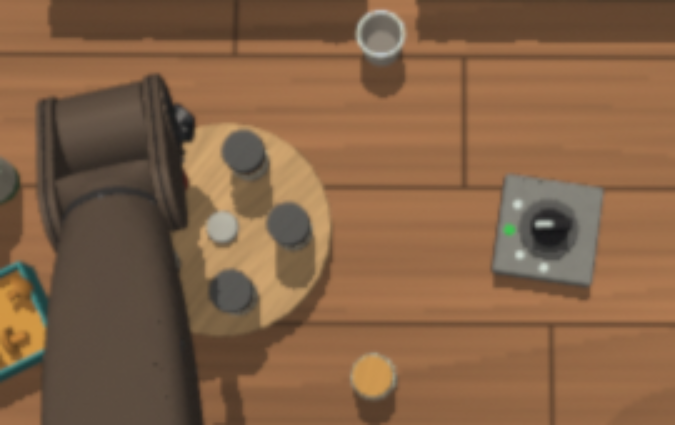

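View pics/w5.png

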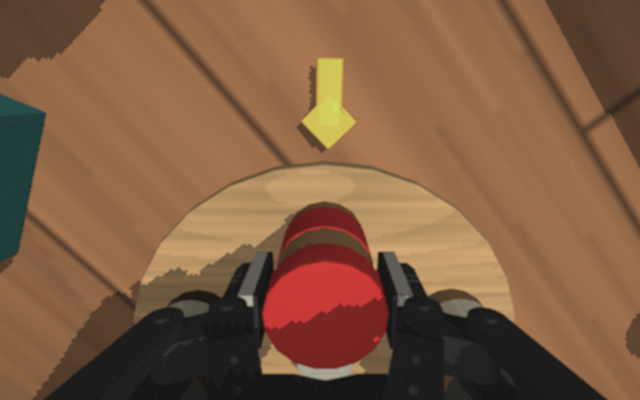

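View pics/s5.png

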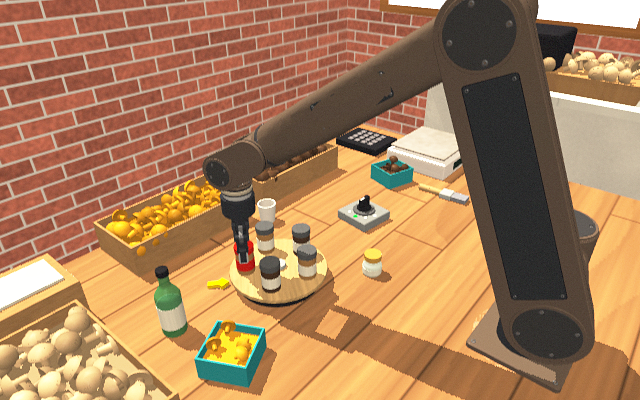

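The wrist view shows the red jar held between the pads at (326,310), with the arrow straight ahead at (329,105). The selector is still at green. A quick numerical alignment check follows.

```bash
python3 - <<'E'
from h import *; from bench import bot
from scipy.optimize import least_squares
s=bot.get_state();cm=bot.camera_model('wrist');im=cv2.imread('pics/w5.png');H,S,V=cv2.split(cv2.cvtColor(im,cv2.COLOR_BGR2HSV));H=H.astype(int)
y=(abs(H-28)<6)&(S>120)&(V>140);y[160:]=0;y[:,:290]=0;y[:,370:]=0
a,c,b=max(blobs(y),key=lambda t:t[0]);A=ray(cm,c,.012)[:2]
L=ray(cm,(325.5,307),.117)[:2]
C=np.array([.552,.188]);az=lambda p:np.degrees(np.arctan2(*(p-C)[::-1]))
print('arrow',c,A,az(A),'lid',L,az(L),np.hypot(*(L-C)))
# dark jars in top view
ct=bot.camera_model('top')
J=[]
for u,v in((243,151),(289,223),(231,291)):
    p=ray(ct,((u+.5)/2.5-.5+150,(v+.5)/2.5-.5+130),.117)[:2];J.append(p)
J=np.array(J);f=least_squares(lambda p:np.hypot(*(J-p).T)-.08,J.mean(0)).x
print(f,[round(np.degrees(np.arctan2(*(p-f)[::-1])),1) for p in J],'expected red =', [round(np.degrees(np.arctan2(*(p-f)[::-1]))+k,1) for p,k in zip(J,(72,144,216))])
print(s['joint_velocities'].round(4),s['force'],s['opening'])
E
```

```text
arrow [328.7352 104.6424] [0.65125901 0.3023205 ] 49.033783017296436 lid [0.60661513 0.25267236] 49.819261802761474 0.08464825091891438
[0.55141981 0.187138  ] [np.float64(-21.4), np.float64(-92.9), np.float64(-165.3)] expected red = [np.float64(50.6), np.float64(51.1), np.float64(50.7)]
[-0.0002 -0.0001  0.     -0.0024 -0.0012  0.0003] [10.699823    5.63751289 -2.45939251] 0.5481981634767361
```

The red jar is at az 49.8–50.8° against 49.0° for the arrow, under 2° (about 2.5 mm) off, and it is still and gripped. I hand it in.

```bash
python3 - <<'E'
from bench import bot
print(bot.sign_off()); s=bot.get_state(); print(s['clock'],s['tool_pos'],s['opening'])
E
```

```text
the job is handed in; nothing more can be done
None
the job is handed in; nothing more can be done
```

The job is handed in at about 10 s on the clock; no verdict was reported. The selector is at green, and the red jar is held in the gripper at the yellow arrow.

- **Selector:** I gripped the knob's bar and turned it 40° clockwise, from the second click to the green dot. After release the white line measured 92.3° against 91.7° for the dot. It still pointed at green in the last top view.
- **Carousel:** I gripped the red jar's lid from above and carried it about 96° clockwise, then held it there.
- **Alignment:** The arrow is at 49.0°. The wrist camera puts the jar at 49.8°, and the other jars in the top view put it at about 50.8°. The two views differ by 1°, and the larger figure is under 2° off, or about 2.5 mm of the 12 mm allowed. The wrist view also put the lid about 85 mm from the axis instead of 80, but that was a hand-picked pixel. My centre estimate is good to about 1–2 mm.
- **Hold:** The arm was still, the fingers stood open about 46 mm on the lid, and the wrist carried a steady side load of about 12 N. I left that load as it was. Carousel speed and finger contact force could not be read directly.
- **Bystanders:** The final pictures showed no sign that any of them had moved. I checked this by eye only.

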